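# Lock a bangle roll in its bench dock

### The job

Take the bangle roll that has the oblong wooden foot and the upright wing on top, and set it down into the oblong wooden dock so that its foot lies flat inside the walls. Then, with the dock keeping the foot from spinning, turn the wing clockwise (seen from above) until it lies in line with the long side of the foot, and let go.

Things in the scene. Friction and masses are not known exactly. Their poses are not given: they have to be found in the camera images.
- wing_grip (a point): Centre of the wing on the roll's top: upright steel bar 52 mm long (own x), 13 thick (y), 42 high; this point is 112 mm above the foot's underside, on the roll's axis. It rises from a disc 68 mm across, 24 mm below this point. The roll (about 0.32 kg) can be lifted by it. It turns stiffly (0.15 N m), more than the foot drags on the counter, where the whole roll spins with it.
- roll_foot (a point): Centre of the underside of the same roll: oblong light wooden foot 96 mm long (own x), 60 wide (y), 18 thick, under a stack of brass bangles 64 mm across. z up; either way round is the same. Not the other brass roll, 106 mm tall, with a round foot and a small round button on top, which may stand between roll and dock.
- wing (a joint): Angle of the wing relative to the foot, rad, growing as the wing turns clockwise seen from above. Starts at 0 to 0.25 (open, about crosswise: at 0 the wing's length is 1.3 rad anticlockwise of the foot's) and ends against a stop at 1.3 (locked, in line with the foot's length). Stays where it is left.
- dock_floor (a point): Centre of the floor inside the oblong dock, a dark wooden frame fixed to the counter: inside 112 mm long (own x), 76 wide (y), floor 6 mm above the counter, walls 10 mm thick rising 16 mm above the floor. Either way round is the same. The foot has 8 mm play on each side and twists up to 0.18 rad before the walls stop it. Not the round dock.

How it is judged:
On the way, in this order (a step that is already met when the one before it is completed fails the run):
1. the roll stands in the oblong dock, its foot flat on the dock's floor between the walls, the wing still open (below 0.6 rad) (z of roll_foot in the frame of dock_floor below 0.006 m and horizontal distance between roll_foot and dock_floor below 0.016 m and angle between the x axis of roll_foot and the x axis of dock_floor, either way round below 0.3 rad and angle between roll_foot's own z axis and vertical below 0.1 rad and value of joint wing below 0.6 rad), for 0.2 s.
2. the wing is turned to the locked position with the foot in the dock (value of joint wing above 1.05 rad and z of roll_foot in the frame of dock_floor below 0.008 m and horizontal distance between roll_foot and dock_floor below 0.016 m), for 0.1 s.
At the end, for the whole second after the job is handed in: The roll stands upright (within 0.1 rad) in the oblong dock, its foot within 16 mm of the dock's centre, within 0.3 rad of its length and not more than 5 mm above its floor, and the wing is turned to 1.05 rad or more (in line with the foot within about 14 degrees) (value of joint wing above 1.05 rad and z of roll_foot in the frame of dock_floor below 0.005 m and horizontal distance between roll_foot and dock_floor below 0.016 m and angle between the x axis of roll_foot and the x axis of dock_floor, either way round below 0.3 rad and angle between roll_foot's own z axis and vertical below 0.1 rad); the robot touches nothing.
It also fails if it takes over 45 s, if anything falls off the work surface, if the arm or the gripper's body presses on something with over 40 N, if the wrist force passes 120 N, or if a joint passes its speed limit or range.

### The arm

A 7-joint arm with a two-finger parallel gripper is mounted at the origin on the work surface. World frame = base frame: x ahead of the robot, y to its left, z up, the work surface at z = 0. Lengths are in m, angles in rad, forces in N, time in s.
With the tool pointing down it reaches from about 0.425 to 1.025 m from the base axis. Payload 9.4 kg.
Tool frame: the origin (TCP) lies midway between the tips of the shut fingers; the grasp point (between the pads) lies 19 mm behind it (manip.tcp_to_grasp is the distance from the TCP to the grasp point, in m); x points along the fingers, y is the direction in which the jaws open and shut, and the axes are right-handed (so a half turn about x gives the same grasp; the last joint's range is limited). The gripper opens to 93 mm and grips with 3 to 60 N. Pads are 15 mm wide; open, the fingers measure 128 mm over their backs; the gripper's body (75 mm by 188 mm) begins 65 mm behind the grasp point.
Start: joints at [1.055, 0.599, -0.003, 1.599, 0.002, 0.943, -0.08], TCP at [0.308, -0.656, 0.219] pointing down, gripper open.
Joint ranges: [-2.57, 2.57], [-0.35, 1.97], [-1.29, 1.29], [0.11, 2.56], [-1.05, 4.19], [0.11, 1.86], [-2.63, 2.63]. Speed limits (rad/s): [2.22, 2.22, 3.01, 3.01, 3.14, 3.14, 3.14].

### API

Orientations are given as a unit quaternion [x, y, z, w].
In Python, from cell import manip gives the robot as it stands.
- The arm moves only by the tool play_rows, never from a script. Its argument "motion" is a list of rows, each a list of 5 numbers: the opening, from 0 (shut) to 1 (fully open), then the shift along the tool's x, y, z in cm, then the turn about the tool's x in rad. In form: [[jaw, x, y, z, turn], ...]. A call has exactly 8 rows; each row is the pose to reach, as a shift and turn from the pose measured when the call began, along the tool's axes at that moment; what a row does not reach only later rows make up. A row lasts 1/8 s, in which the tool goes at most 62.5 mm and 10.7 degrees, less where a joint would pass 70% of its speed; a pose out of reach is approached as far as the arm can. A call with a gripper value outside its range is refused whole. The fingers move at their own pace and stop on an object; "newtons" is the grip in N (left out, the last holds). Time passes only in rows, so rows that repeat a pose let the fingers close, or fill a call up. It gives the time, the measured TCP pose, the force and the opening at its end, in the units of the state.
- manip.sense(): the state, without advancing time (a new reading comes with each control period).
- manip.read_camera(name): name is "scene" or "top"; returns a dict with "frame" (420x560x3 uint8, red, green, blue), "camera_matrix" (3x3 intrinsics, pixels), "k1" (the pictures are not rectified: a ray, as slopes to the right and down, at radius r is drawn at 1 + k1 r^2 times it, then the intrinsics apply), "rvec" (rotation vector, rad) and "tvec" (3), from world to camera coordinates, as OpenCV has them. Camera axes: x right, y down, z forward; pixel columns grow to the right and rows downward; lengths in m; the calibration is good to about 2 mm. A picture is of the moment at which its call begins. There is no depth.
- manip.sign_off(): hands the job in, once; it reports no verdict.
Trained networks look in a picture, given as the dict that the camera call returned (one of the last four; its "shot" number tells which), for a name from the list of things; names that differ only in an ending like _2 or _b are one class to them, and where a whole thing is asked for, a point or a joint stands for the part that bears it (a point fixed in the world has none). Each returns a list of dicts, best first, with "p" (0 to 1); they miss things now and then, are a little off and sometimes report something else, mostly with a low value. They report only what shows in the picture. A call takes as long as a camera call.
- manip.find_in(picture, thing): "xy" ([column, row] in pixels, amid what is visible of it).
- manip.trace(picture, thing): "pixels" (420x560 bool, what is visible of it) and "xy" ([column, row] in pixels, amid what is visible of it).
The state is a dict: "clock": time; "q": joint angles; "qd": joint speeds; "joint_efforts": joint torques, N m; "eef_pos": TCP position; "eef_rot": TCP orientation; "ft_force": force on the tool from outside, world axes, zero at the start; "ft_torque": the same for the moment, N m; "gripper_width": finger opening in m.
Only numpy, scipy, OpenCV 4.12 (cv2) and the standard library are available. Lean on these libraries where they do the work, as an engineer would, in place of code of your own. Each camera call takes 0.05 s, during which the arm holds its last target.

## Working session

There is one attempt and no reset: what is moved stays moved. The work goes in short steps, Python scripts to look and compute and a tool call to move; the robot and the scene stay as the last step left them, time stands still between calls to the robot, and variables do not carry over. Pictures are saved under pics/ and viewed, and the job is handed in when it is done.

Besides the shell and the picture viewer there is one more tool, called after "Request:" as name(argument=value, ...) on one line, values as JSON. play_rows: Moves the arm, as the interface text tells. Its arguments: {"type":"object","properties":{"motion":{"type":"array"},"newtons":{"type":"number"}},"required":["motion"]}

```bash
ls; mkdir -p pics
python3 - <<'E'
from cell import manip
import cv2
s=manip.sense();print(s)
for n in ("scene","top"):
    p=manip.read_camera(n);cv2.imwrite(f"pics/{n}0.png",p["frame"][:,:,::-1])
    print(n,p["camera_matrix"],p["k1"],p["rvec"],p["tvec"],p["shot"])
    for t in("wing_grip","roll_foot","dock_floor","wing"):
        print(t,manip.find_in(p,t)[:3])
E
```

```text
pics
{'clock': 0.0, 'q': array([ 1.05529045,  0.60014881, -0.00256029,  1.60016375,  0.00181686,
        0.94287409, -0.07976998]), 'qd': array([ 0.00129374, -0.00095499,  0.00010948, -0.00044593,  0.00104964,
        0.00025069, -0.00161353]), 'joint_efforts': array([ 1.19274166e-03, -7.65064001e+01,  1.49744309e+00, -2.52347106e+01,
       -5.24763996e-02,  1.69622182e-02,  1.79263875e-04]), 'eef_pos': array([ 0.30779601, -0.65586183,  0.21773051]), 'eef_rot': array([-0.6899733 , -0.15447379,  0.69032037, -0.15340302]), 'ft_force': array([-0.18522272, -0.5058339 , -0.16026036]), 'ft_torque': array([-0.04603291, -0.03562089, -0.00716969]), 'gripper_width': 0.09308292263241916}
scene [[535.77742974   0.         279.5949597 ]
 [  0.         535.77742974 209.5604959 ]
 [  0.           0.           1.        ]] -0.17713462287325454 [ 1.29695183  2.37369708 -0.83517138] [ 0.29004398 -0.28047252  1.34126506] 1
wing_grip [{'xy': [227.3, 212.9], 'p': 0.67}]
roll_foot [{'xy': [222.4, 226.1], 'p': 0.98}]
dock_floor []
wing [{'xy': [225.3, 212.3], 'p': 0.97}]
top [[537.07909378   0.         276.98404591]
 [  0.         537.07909378 207.8229132 ]
 [  0.           0.           1.        ]] -0.21788142030804358 [ 2.1833151  -2.19205986  0.08630323] [-0.00365366  0.54300095  1.23208232] 2
wing_grip []
roll_foot [{'xy': [316.3, 198.0], 'p': 0.64}]
dock_floor [{'xy': [237.7, 195.9], 'p': 0.91}]
wing [{'xy': [317.8, 193.7], 'p': 0.63}]
```

View pics/scene0.png

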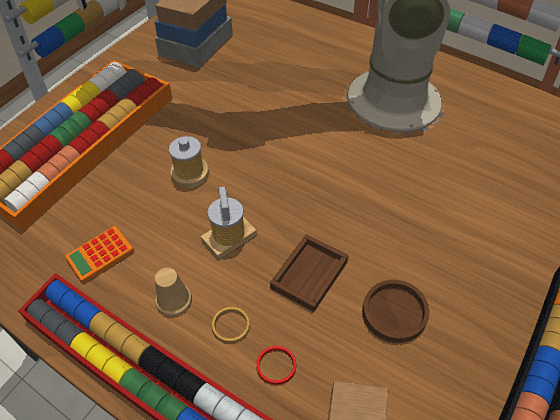

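View pics/top0.png

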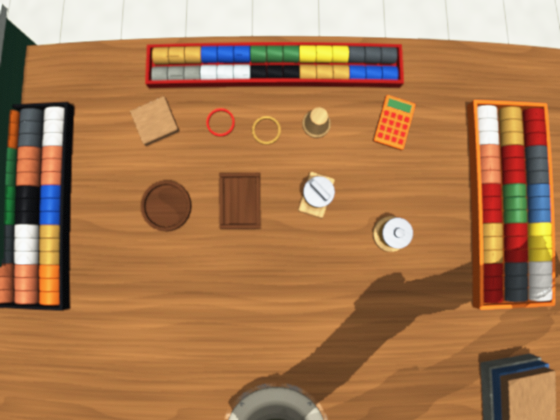

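Run:
```python
import cv2
for n,(c0,r0,c1,r1) in {"top":(200,150,360,250),"scene":(150,150,330,285)}.items():
    im=cv2.imread(f"pics/{n}0.png")[r0:r1,c0:c1]
    k=min(800//(c1-c0),600//(r1-r0));cv2.imwrite(f"pics/{n}0c.png",cv2.resize(im,None,fx=k,fy=k,interpolation=cv2.INTER_CUBIC));print(n,k)
```

```text
top 5
scene 4
```

View pics/top0c.png

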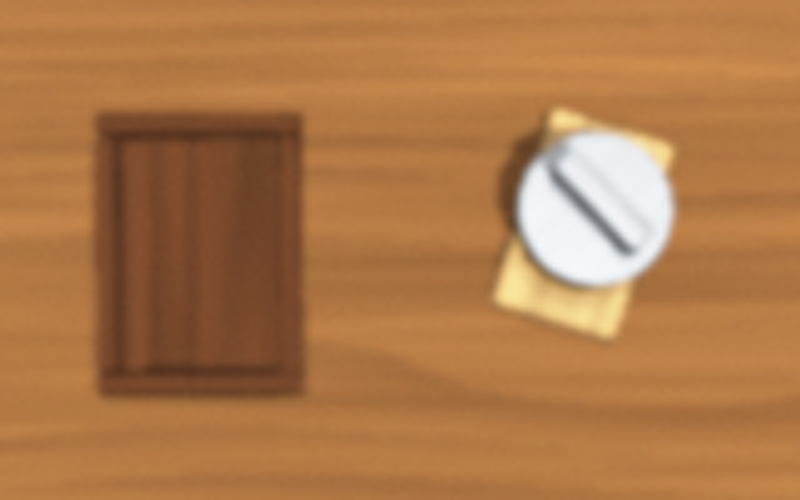

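View pics/scene0c.png

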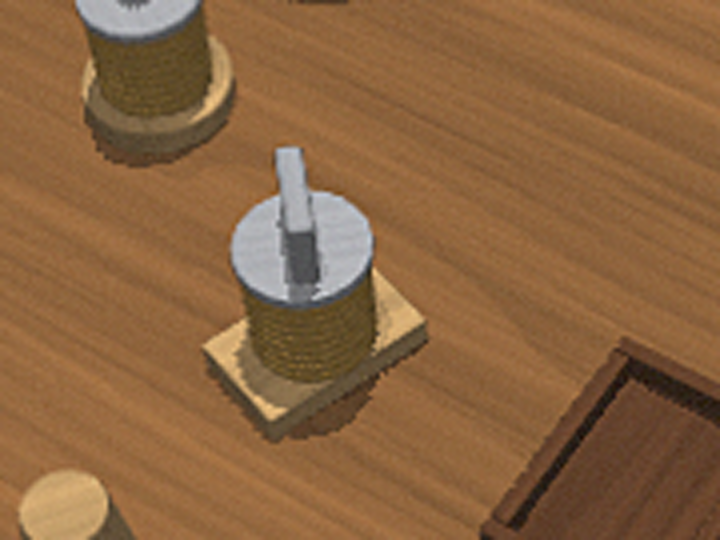

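The top picture shows the dock's outer corners at about (219,172)-(261,229), long side along the image's vertical. The foot's corners are near (311,171), (335,180), (323,218) and (299,210). The wing runs from upper left to lower right on the disc near (319,192). I'll fit poses by projecting models into both pictures.

```bash
cat > h.py <<'E'
import numpy as np,cv2
from scipy.optimize import least_squares
def proj(p,X):
    d=np.array([p["k1"],0,0,0,0.])
    return cv2.projectPoints(np.asarray(X,float).reshape(-1,3),np.array(p["rvec"],float),np.array(p["tvec"],float),np.array(p["camera_matrix"]),d)[0][:,0]
def back(p,uv,z):
    d=np.array([p["k1"],0,0,0,0.])
    n=cv2.undistortPoints(np.asarray(uv,float).reshape(-1,1,2),np.array(p["camera_matrix"]),d)[:,0]
    R=cv2.Rodrigues(np.array(p["rvec"],float))[0];t=np.array(p["tvec"],float).ravel()
    r=np.c_[n,np.ones(len(n))]@R;c=-R.T@t
    s=(z-c[2])/r[:,2];return c+s[:,None]*r
def rect(x,y,a,L,W,z):
    c=np.array([[1,1],[1,-1],[-1,-1],[-1,1]])*[L/2,W/2]
    R=np.array([[np.cos(a),-np.sin(a)],[np.sin(a),np.cos(a)]])
    return np.c_[c@R.T+[x,y],np.full(4,z)]
def circ(x,y,r,z,n=60):
    t=np.linspace(0,2*np.pi,n);return np.c_[x+r*np.cos(t),y+r*np.sin(t),np.full(n,z)]
def draw(p,im,X,k,o,col):
    q=((proj(p,X)-o+.5)*k-.5);cv2.polylines(im,[np.round(q).astype(int)],True,col,1,cv2.LINE_AA)
def crop(p,o,e,k):
    return cv2.resize(p["frame"][o[1]:e[1],o[0]:e[0],::-1].copy(),None,fx=k,fy=k,interpolation=cv2.INTER_CUBIC)
E
python3 - <<'E'
from h import *
from cell import manip
P={n:manip.read_camera(n) for n in("top","scene")}
t,s=P["top"],P["scene"]
def uv(l,o,k): return np.array(l,float)/k+o-.4
dt=uv([(97,112),(302,112),(303,396),(98,396)],(200,150),5)
print("dock",back(t,dt,.022))
ft=uv([(555,107),(675,150),(615,340),(495,300)],(200,150),5)
b=back(t,ft,.018);print("foot",b,b[[0,2]].mean(0),np.linalg.norm(b-np.roll(b,1,0),axis=1))
fs=uv([(205,348),(272,424),(427,322)],(150,150),4)
print("foot scene",back(s,fs,.018))
print("disc",back(t,uv([(596,208)],(200,150),5),.088),back(s,uv([(302,249)],(150,150),4),.088))
print("wing scene top",back(s,uv([(276,148),(300,148),(316,230),(288,234)],(150,150),4),.133))
print("wing top", back(t,uv([(578,150),(655,228),(632,250),(552,172)],(200,150),5),.133))
for n in P:
  d=[manip.trace(P[n],w) for w in("wing_grip","wing","dock_floor")]
  print(n,[[(x["p"],x["xy"],int(x["pixels"].sum())) for x in y[:1]] for y in d])
E
```

```text
dock [[0.62752332 0.1297686  0.022     ]
 [0.62700394 0.03357786 0.022     ]
 [0.49415428 0.03334614 0.022     ]
 [0.49442391 0.12873542 0.022     ]]
foot [[ 0.62959485 -0.08522802  0.018     ]
 [ 0.60913712 -0.141613    0.018     ]
 [ 0.51980424 -0.11228949  0.018     ]
 [ 0.53875275 -0.05628357  0.018     ]] [ 0.57469955 -0.09875875  0.018     ] [0.09534185 0.05998154 0.0940225  0.05912452]
foot scene [[ 0.61038385 -0.13664754  0.018     ]
 [ 0.62847805 -0.0814726   0.018     ]
 [ 0.53781852 -0.05292237  0.018     ]]
disc [[ 0.57455758 -0.09804379  0.088     ]] [[ 0.57531184 -0.09501888  0.088     ]]
wing scene top [[ 0.5605115  -0.11607555  0.133     ]
 [ 0.5545602  -0.10667893  0.133     ]
 [ 0.58974824 -0.07168012  0.133     ]
 [ 0.59833466 -0.08090286  0.133     ]]
wing top [[ 0.59478707 -0.08679158  0.133     ]
 [ 0.56128485 -0.11932796  0.133     ]
 [ 0.55191127 -0.10938194  0.133     ]
 [ 0.58536779 -0.07558744  0.133     ]]
top [[(0.75, [318.0, 191.4], 739)], [(0.57, [317.8, 192.4], 695)], [(0.97, [236.8, 199.7], 2374)]]
scene [[(0.6, [225.6, 212.5], 901)], [(0.96, [224.2, 212.4], 919)], []]
```

Run:
```python
from h import *
from cell import manip
from scipy.spatial.transform import Rotation as Rn
P={n:manip.read_camera(n) for n in("top","scene")}
for n,o,e,k in(("top",(200,150),(360,250),5),("scene",(190,160),(360,320),3)):
    im=crop(P[n],o,e,k)
    for X,c in((rect(.5608,.0815,.005,.132,.096,.022),(0,255,0)),(rect(.5748,-.097,-.31,.096,.06,.018),(255,0,0)),(circ(.5748,-.097,.034,.088),(0,255,255)),(rect(.5748,-.097,.775,.052,.013,.133),(0,0,255))):
        draw(P[n],im,X,k,np.array(o),c)
    cv2.imwrite(f"pics/fit_{n}.png",im)
s=manip.sense();R=Rn.from_quat(s["eef_rot"]).as_matrix();print(R)
y=R[:,1];print("tool y angle",np.arctan2(y[1],y[0]),"z angle",np.arctan2(R[1,2],R[0,2]),s["q"])
print(R.T@(np.array([.5748,-.097,.22])-s["eef_pos"])*100, s["clock"])
```

```text
[[-4.71828273e-05  4.24870803e-01 -9.05253997e-01]
 [-5.96684912e-06 -9.05253998e-01 -4.24870803e-01]
 [-9.99999999e-01 -1.46450917e-05  4.52475830e-05]]
tool y angle -1.131977165312817 z angle -2.7027734914450585 [ 1.05528986  0.59926821 -0.00250306  1.59942375  0.00179886  0.94292108
 -0.07981094]
[ -0.13837584 -39.29546738 -47.91436428] 1.0
```

View pics/fit_top.png

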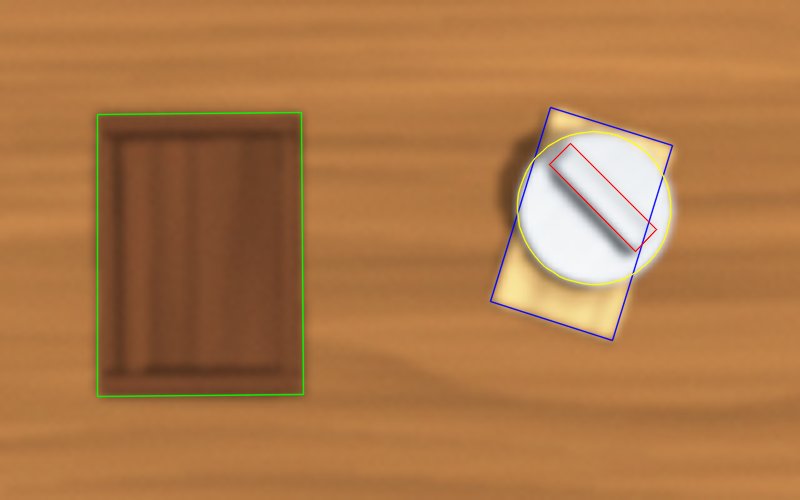

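View pics/fit_scene.png

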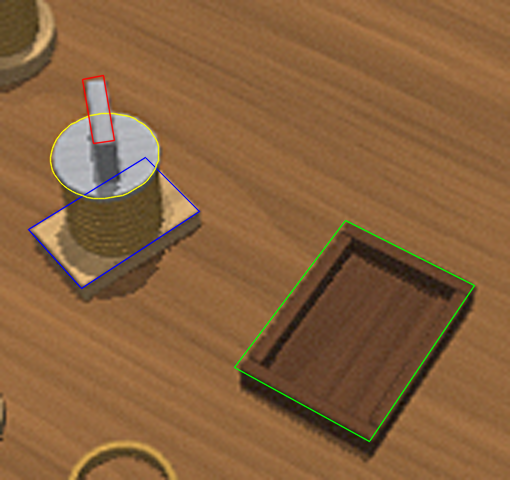

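Both overlays fit well: the roll is at (0.575, -0.097) with the foot at -0.31 rad and the wing at 0.775. The dock is at (0.561, 0.0815), angle about 0. I'll go above the roll and turn the jaws across the wing.

Request:
play_rows(motion=[[1,0,-3.5,-4.5,-0.05],[1,0,-7.5,-9,-0.1],[1,0,-11.5,-14,-0.15],[1,0,-16,-19,-0.2],[1,0,-20,-24,-0.25],[1,0,-24,-29,-0.3],[1,0,-28,-34,-0.336],[1,0,-32,-39,-0.336]], newtons=30)

```text
clock: 2.0
eef_pos: [0.5204, -0.2104, 0.2189]
eef_rot: [0.655, 0.267, -0.654, 0.267]
ft_force: [1.1, -1.3, 0.2]
gripper_width: 0.0931
```

```bash
cat > st.py <<'E'
import sys
from h import *
from cell import manip
from scipy.spatial.transform import Rotation as Rn
s=manip.sense();R=Rn.from_quat(s["eef_rot"]).as_matrix()
print("t",s["clock"],"pos",s["eef_pos"].round(4),"yang",np.arctan2(R[1,1],R[0,1]).round(4),"xdir",R[:,0].round(4),"F",s["ft_force"].round(2),"T",s["ft_torque"].round(3),"w",round(s["gripper_width"],4));print("q",s["q"].round(3))
if len(sys.argv)>3: print("shift cm",(R.T@(np.array([float(a) for a in sys.argv[1:4]])-s["eef_pos"])*100).round(2))
E
python3 st.py .5748 -.097 .2
```

```text
t 2.0 pos [ 0.5204 -0.2104  0.2189] yang -0.7958 xdir [ 7.e-04 -3.e-04 -1.e+00] F [ 1.09 -1.26  0.17] T [-0.06  -0.112 -0.02 ] w 0.0931
q [ 0.382  0.406 -0.136  1.973  0.077  0.767 -0.594]
shift cm [  1.89  -4.3  -11.82]
```

Request:
play_rows(motion=[[1,0.3,-1.5,-4,0],[1,0.8,-3,-8,0],[1,1.5,-4.3,-11.2,0],[1,1.9,-4.3,-11.8,0],[1,1.9,-4.3,-11.8,0],[1,1.9,-4.3,-11.8,0],[1,1.9,-4.3,-11.8,0],[1,1.9,-4.3,-11.8,0]])

```text
clock: 3.0
eef_pos: [0.5745, -0.0979, 0.2002]
eef_rot: [0.655, 0.267, -0.655, 0.267]
ft_force: [0.9, 0.2, -0.2]
gripper_width: 0.0927
```

```bash
python3 st.py .5748 -.097 .097;python3 - <<'E'
from h import *
from cell import manip
p=manip.read_camera("scene");cv2.imwrite("pics/pre.png",crop(p,(150,100),(330,280),3))
E
```

```text
t 3.0 pos [ 0.5745 -0.0979  0.2002] yang -0.7969 xdir [ 1.e-03 -5.e-04 -1.e+00] F [ 0.86  0.2  -0.24] T [-0.022 -0.035  0.002] w 0.0927
q [ 0.171  0.454 -0.141  1.945  0.091  0.748 -0.819]
shift cm [10.32 -0.05 -0.08]
```

View pics/pre.png

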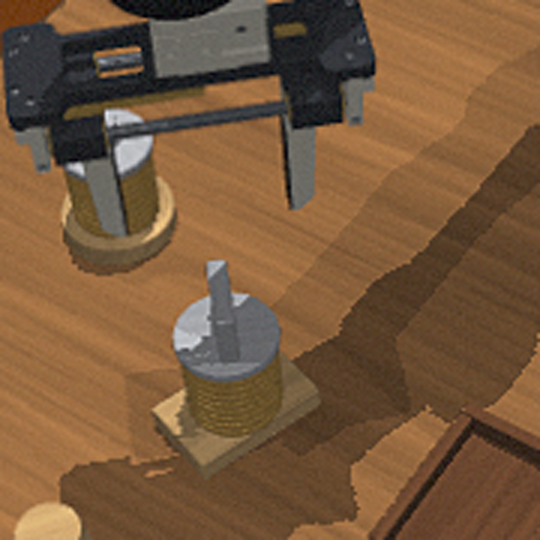

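The wing stands centred between the open fingers, with nothing near them. Descending, then gripping.

Request:
play_rows(motion=[[1,3,0,0,0],[1,6,0,0,0],[1,8.5,0,-0.1,0],[1,10.2,0,-0.1,0],[1,10.2,0,-0.1,0],[0.5,10.2,0,-0.1,0],[0.3,10.2,0,-0.1,0],[0.3,10.2,0,-0.1,0]], newtons=50)

```text
clock: 4.05
eef_pos: [0.5757, -0.0971, 0.0988]
eef_rot: [0.655, 0.266, -0.654, 0.267]
ft_force: [0.6, 1.0, 0.8]
gripper_width: 0.0677
```

Request:
play_rows(motion=[[0.1,0,0,0,0],[0,0,0,0,0],[0,0,0,0,0],[0,0,0,0,0],[0,0,0,0,0],[0,0,0,0,0],[0,0,0,0,0],[0,0,0,0,0]], newtons=50)

```text
clock: 5.05
eef_pos: [0.5755, -0.0971, 0.0986]
eef_rot: [0.655, 0.266, -0.654, 0.267]
ft_force: [0.0, -0.4, -3.9]
gripper_width: 0.0126
```

```bash
python3 st.py .5748 -.097 .2;python3 - <<'E'
from h import *
from cell import manip
p=manip.read_camera("scene");cv2.imwrite("pics/grip.png",crop(p,(150,100),(330,280),3))
E
```

```text
t 5.05 pos [ 0.5755 -0.0971  0.0986] yang -0.7967 xdir [ 1.7e-03 -6.0e-04 -1.0e+00] F [ 0.04 -0.41 -3.9 ] T [-0.029 -0.003  0.005] w 0.0126
q [ 0.149  0.591 -0.116  2.025  0.129  0.531 -0.855]
shift cm [-10.14  -0.04   0.04]
```

View pics/grip.png

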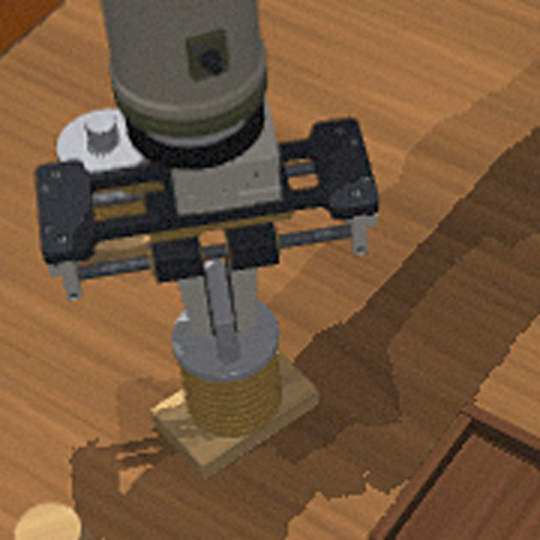

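Gripped on the 13 mm wing (width 12.6 mm) with the roll undisturbed. Lifting 7 cm.

Request:
play_rows(motion=[[0,-0.5,0,0,0],[0,-1.5,0,0,0],[0,-3,0,0,0],[0,-5,0,0,0],[0,-6.5,0,0,0],[0,-7,0,0,0],[0,-7,0,0,0],[0,-7,0,0,0]])

```text
clock: 6.1
eef_pos: [0.5751, -0.097, 0.1681]
eef_rot: [0.655, 0.267, -0.655, 0.267]
ft_force: [0.3, -0.9, -3.1]
gripper_width: 0.0127
```

```bash
python3 st.py .5615 .0815 .169;python3 - <<'E'
from h import *
from cell import manip
for n in("scene","top"):
  p=manip.read_camera(n);cv2.imwrite(f"pics/lift_{n}.png",crop(p,(150,70),(350,270),3))
E
```

```text
t 6.1 pos [ 0.5751 -0.097   0.1681] yang -0.7967 xdir [ 8.e-04 -5.e-04 -1.e+00] F [ 0.29 -0.89 -3.11] T [-0.052 -0.063  0.005] w 0.0127
q [ 0.165  0.495 -0.136  1.973  0.103  0.679 -0.832]
shift cm [ -0.1  -13.71 -11.51]
```

View pics/lift_scene.png

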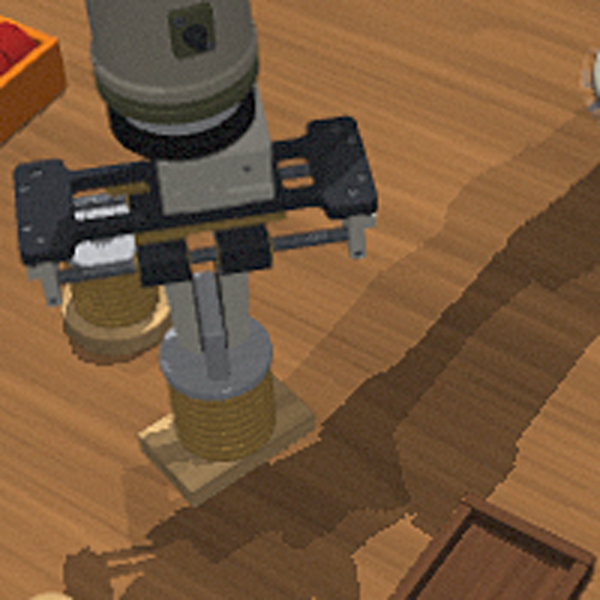

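View pics/lift_top.png

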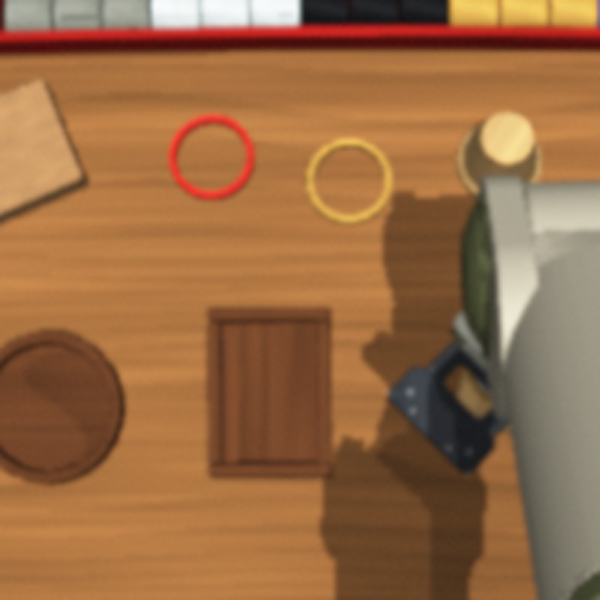

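Lifted upright; wing and foot kept their angle. Carrying over the dock and turning 0.315 anticlockwise.

Request:
play_rows(motion=[[0,0,-1,-1,-0.03],[0,0,-3.2,-2.7,-0.08],[0,0,-6,-5,-0.14],[0,0,-8.8,-7.3,-0.2],[0,0,-11.4,-9.5,-0.26],[0,0,-13.2,-11,-0.3],[0,0,-13.7,-11.5,-0.315],[0,0,-13.7,-11.5,-0.315]])

```text
clock: 7.2
eef_pos: [0.5616, 0.081, 0.1678]
eef_rot: [-0.605, -0.366, 0.605, -0.367]
ft_force: [0.6, -0.4, -3.0]
gripper_width: 0.0127
```

```bash
python3 st.py .5615 .0815 .169;python3 - <<'E'
from h import *
from cell import manip
for n,o in(("scene",(210,120)),("top",(150,70))):
  p=manip.read_camera(n);k=3;im=crop(p,o,(o[0]+200,o[1]+200),k)
  # roll at lift: underside z = tcp - (0.0986)
  z=manip.sense()["eef_pos"][2]-.0986
  for X,c in((rect(.5608,.0815,.005,.132,.096,.022),(0,255,0)),(rect(.5608,.0815,.005,.096,.06,.018+z),(255,0,0)),(rect(.5608,.0815,.005,.096,.06,z),(255,0,0)),(circ(.5608,.0815,.034,.088+z),(0,255,255))):draw(p,im,X,k,np.array(o),c)
  cv2.imwrite(f"pics/over_{n}.png",im)
E
```

```text
t 7.2 pos [0.5616 0.081  0.1678] yang -0.4818 xdir [ 5.e-04 -9.e-04 -1.e+00] F [ 0.58 -0.44 -3.  ] T [-0.042 -0.046  0.005] w 0.0127
q [-0.088  0.484 -0.22   2.004  0.166  0.67  -0.896]
shift cm [-0.12 -0.03 -0.04]
```

View pics/over_scene.png

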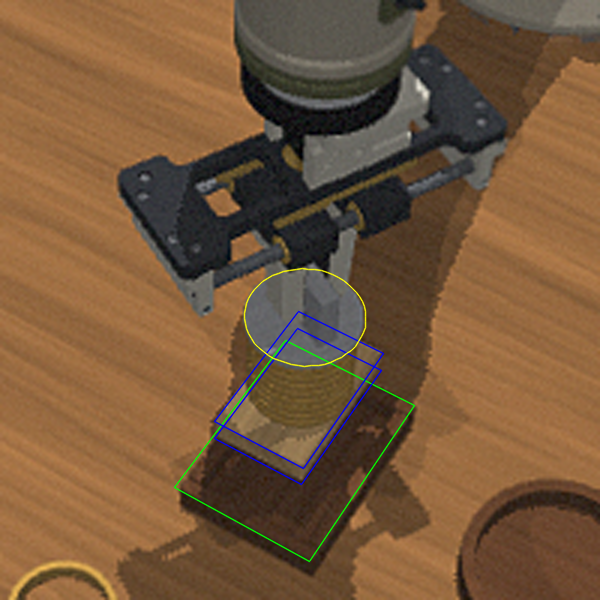

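View pics/over_top.png

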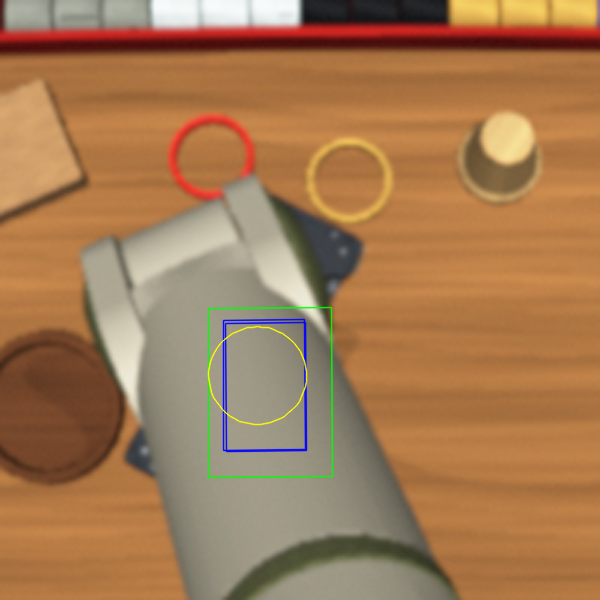

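The predicted foot and disc outlines match the hanging roll over the dock. Lowering.

Request:
play_rows(motion=[[0,1.5,0,0,0],[0,3,0,0,0],[0,4.3,0,0,0],[0,5.2,0,0,0],[0,5.7,0,0,0],[0,6.1,0,0,0],[0,6.3,0,0,0],[0,6.4,0,0,0]])

```text
clock: 8.3
eef_pos: [0.5617, 0.0798, 0.1045]
eef_rot: [0.605, 0.365, -0.605, 0.366]
ft_force: [-3.6, -1.0, 11.8]
gripper_width: 0.0129
```

```bash
python3 st.py .5615 .0815 .1046;python3 - <<'E'
from h import *
from cell import manip
for n,o in(("scene",(210,150)),):
  p=manip.read_camera(n);k=3;im=crop(p,o,(o[0]+200,o[1]+200),k)
  cv2.imwrite(f"pics/in_{n}.png",im)
E
```

```text
t 8.3 pos [0.5617 0.0798 0.1045] yang -0.4838 xdir [ 9.0e-04 -1.4e-03 -1.0e+00] F [-3.62 -1.   11.79] T [-0.171  0.815  0.038] w 0.0129
q [-0.111  0.572 -0.189  2.054  0.205  0.533 -0.932]
shift cm [-0.01 -0.1  -0.14]
```

View pics/in_scene.png

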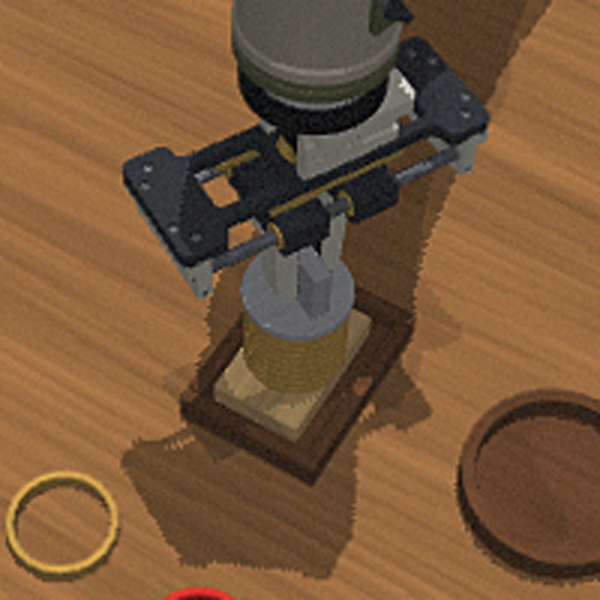

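It made floor contact at the predicted height (TCP 0.1045), with the foot inside the walls. I'll release briefly so the foot settles flat, then check.

Request:
play_rows(motion=[[0,0,0,0,0],[0,0,0,0,0],[0.3,0,0,0,0],[0.3,0,0,0,0],[0.3,0,0,0,0],[0.3,0,0,0,0],[0.3,0,0,0,0],[0.3,0,0,0,0]])

```text
clock: 9.35
eef_pos: [0.5618, 0.0798, 0.1045]
eef_rot: [0.605, 0.365, -0.605, 0.366]
ft_force: [-0.3, 0.6, -0.2]
gripper_width: 0.028
```

```bash
python3 st.py .5615 .0815 .1046;python3 - <<'E'
from h import *
from cell import manip
for n,o in(("scene",(210,150)),):
  p=manip.read_camera(n);k=4;im=crop(p,o,(o[0]+150,o[1]+150),k)
  for X,c in((rect(.5608,.0815,.005,.096,.06,.024),(255,0,0)),(circ(.5608,.0815,.034,.094),(0,255,255)),(rect(.5608,.0815,1.09,.052,.013,.139),(0,0,255))):draw(p,im,X,k,np.array(o),c)
  cv2.imwrite(f"pics/rel_{n}.png",im)
E
```

```text
t 9.35 pos [0.5618 0.0798 0.1045] yang -0.4838 xdir [ 0.001  -0.0014 -1.    ] F [-0.31  0.61 -0.23] T [ 0.02  -0.033  0.01 ] w 0.028
q [-0.111  0.572 -0.189  2.054  0.205  0.533 -0.932]
shift cm [-0.01 -0.1  -0.14]
```

View pics/rel_scene.png

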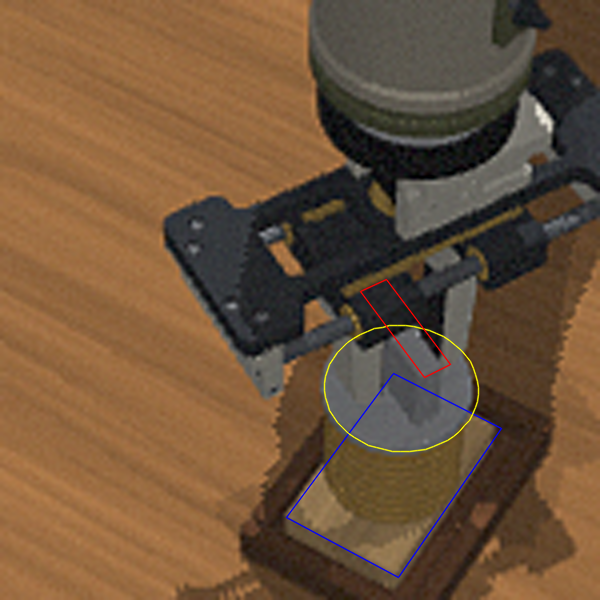

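The roll stands flat in the dock: foot outline within about 2 mm, wing at the expected angle (about 1.09 rad from the foot). Regripping and turning clockwise.

Request:
play_rows(motion=[[0,0,0,0,0],[0,0,0,0,0],[0,0,0,0,0],[0,0,0,0,0.06],[0,0,0,0,0.14],[0,0,0,0,0.24],[0,0,0,0,0.34],[0,0,0,0,0.44]], newtons=60)

```text
clock: 10.4
eef_pos: [0.562, 0.0798, 0.1046]
eef_rot: [0.671, 0.223, -0.67, 0.224]
ft_force: [1.1, 0.1, -1.3]
gripper_width: 0.0123
```

```bash
python3 st.py .5615 .0800 .1046
```

```text
t 10.4 pos [0.562  0.0798 0.1046] yang -0.9267 xdir [ 0.0015 -0.0014 -1.    ] F [ 1.09  0.06 -1.26] T [-0.052 -0.241  0.13 ] w 0.0123
q [-0.198  0.567 -0.064  2.059  0.073  0.516 -1.242]
shift cm [-0.   -0.05  0.03]
```

Request:
play_rows(motion=[[0,0,0,0,0.08],[0,0,0,0,0.17],[0,0,0,0,0.26],[0,0,0,0,0.35],[0,0,0,0,0.44],[0,0,0,0,0.52],[0,0,0,0,0.6],[0,0,0,0,0.66]])

```text
clock: 11.4
eef_pos: [0.5623, 0.0798, 0.1046]
eef_rot: [0.708, -0.007, -0.706, -0.006]
ft_force: [0.7, 0.9, -0.8]
gripper_width: 0.0127
```

```bash
python3 st.py .5615 .0800 .1046
python3 - <<'E'
from h import *
from cell import manip
for n,o in(("scene",(210,150)),):
  p=manip.read_camera(n);k=4;im=crop(p,o,(o[0]+150,o[1]+150),k)
  cv2.imwrite(f"pics/turn_{n}.png",im)
E
```

```text
t 11.4 pos [0.5623 0.0798 0.1046] yang -1.5885 xdir [ 0.0021 -0.0014 -1.    ] F [ 0.68  0.92 -0.75] T [ 0.155 -0.114  0.196] w 0.0127
q [-0.327  0.571  0.124  2.067 -0.133  0.509 -1.695]
shift cm [ 0.   -0.01  0.08]
```

View pics/turn_scene.png

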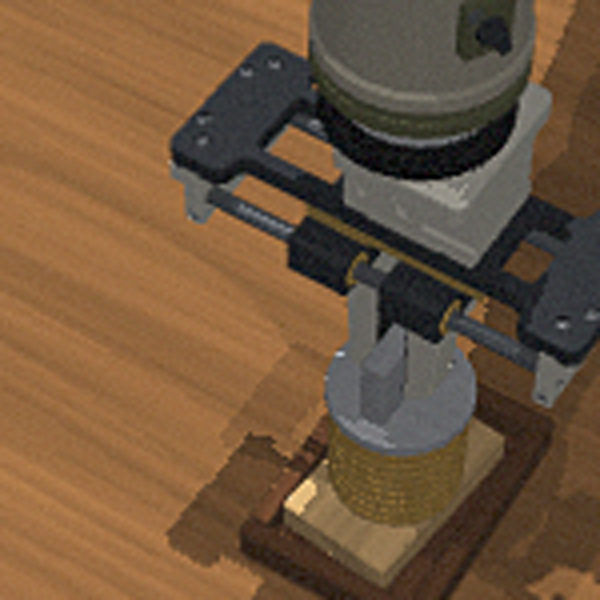

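The foot has twisted slightly clockwise against the walls, as expected, and the wing is almost in line. Turning on until the stop shows in the torque.

Request:
play_rows(motion=[[0,0,0,0,0.02],[0,0,0,0,0.04],[0,0,0,0,0.06],[0,0,0,0,0.08],[0,0,0,0,0.1],[0,0,0,0,0.12],[0,0,0,0,0.12],[0,0,0,0,0.12]])

```text
clock: 12.45
eef_pos: [0.5626, 0.0803, 0.1047]
eef_rot: [0.706, -0.05, -0.704, -0.049]
ft_force: [2.6, 1.5, 0.5]
gripper_width: 0.0127
```

```bash
python3 st.py .5615 .0800 .1046
```

```text
t 12.45 pos [0.5626 0.0803 0.1047] yang -1.7106 xdir [ 0.0026 -0.001  -1.    ] F [2.64 1.49 0.47] T [ 0.74  -0.431  0.15 ] w 0.0127
q [-0.351  0.573  0.158  2.068 -0.172  0.51  -1.778]
shift cm [0.01 0.05 0.1 ]
```

The tool is now 1.23 rad past the start, so with the foot at most 0.18 rad twisted the wing should be at about 1.25 or more. Releasing and backing up.

Request:
play_rows(motion=[[0,0,0,0,0],[0.3,0,0,0,0],[0.4,0,0,0,0],[0.4,0,0,0,0],[0.4,-1.5,0,0,0],[0.4,-5,0,0,0],[0.4,-9,0,0,0],[0.4,-12,0,0,0]])

```text
clock: 13.45
eef_pos: [0.5626, 0.0802, 0.2274]
eef_rot: [0.707, -0.05, -0.704, -0.049]
ft_force: [0.7, 0.2, -0.5]
gripper_width: 0.0373
```

Request:
play_rows(motion=[[0.4,-1,3,3,0],[0.4,-1,6,6,0],[0.4,-1,10,9,0],[0.4,-1,14,12,0],[0.4,-1,18,14,0],[0.4,-1,22,16,0],[0.4,-1,26,16,0],[0.4,-1,28,16,0]])

```text
clock: 14.45
eef_pos: [0.3643, -0.1766, 0.2378]
eef_rot: [0.707, -0.051, -0.703, -0.05]
ft_force: [0.7, -0.4, 0.6]
gripper_width: 0.0373
```

```bash
python3 st.py
python3 - <<'E'
from h import *
from cell import manip
for n,o in(("scene",(230,180)),("top",(180,140))):
  p=manip.read_camera(n);k=5;im=crop(p,o,(o[0]+120,o[1]+120),k)
  cv2.imwrite(f"pics/end_{n}.png",im)
E
```

```text
t 14.45 pos [ 0.3643 -0.1766  0.2378] yang -1.7134 xdir [ 6.e-03 -8.e-04 -1.e+00] F [ 0.69 -0.44  0.6 ] T [ 0.099 -0.025  0.065] w 0.0373
q [ 0.03   0.187  0.336  2.286 -0.101  0.675 -1.274]
```

View pics/end_scene.png

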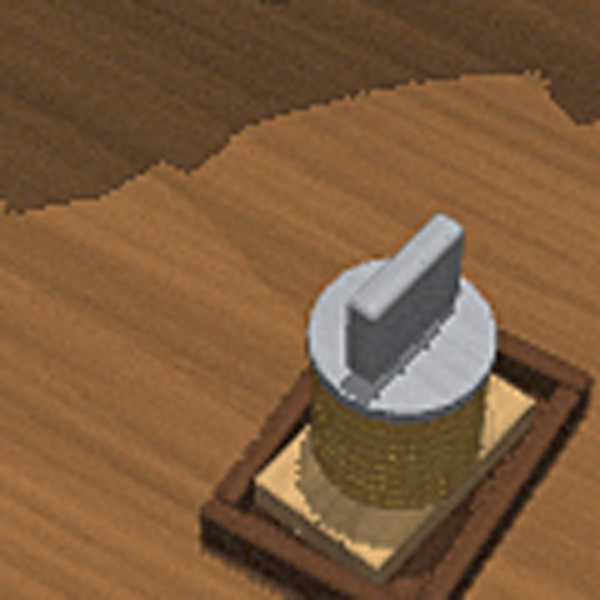

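View pics/end_top.png

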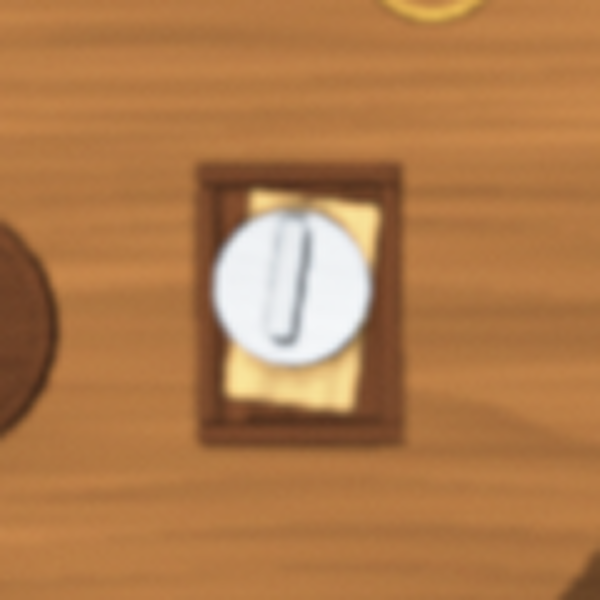

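The wing now lies nearly in line with the foot, which sits inside the walls. Checking the numbers before handing in.

Run:
```python
from h import *
from cell import manip
p=manip.read_camera("top")
f=back(p,np.array([(250,190),(382,208),(352,412),(225,396)])/5+np.array([180,140])-.4,.024)
print(f.mean(0),[np.arctan2(*(f[a]-f[b])[[1,0]]) for a,b in((0,3),(1,2))])
w=back(p,np.array([(297,213),(284,340)])/5+np.array([180,140])-.4,.139);print(np.arctan2(*(w[0]-w[1])[[1,0]]))
s=manip.read_camera("scene");o=np.array((230,180));im=crop(s,(230,180),(350,300),5)
x,y=.5615,.080
for X,c in((rect(x,y,-.14,.096,.06,.024),(255,0,0)),(circ(x,y,.034,.094),(0,255,255)),(rect(x,y,-.14,.052,.013,.139),(0,0,255))):draw(s,im,X,5,o,c)
cv2.imwrite("pics/chk.png",im)
```

```text
[0.56162344 0.08010188 0.024     ] [np.float64(-0.11754514974909244), np.float64(-0.1464315418537779)]
-0.09995967512669236
```

View pics/chk.png

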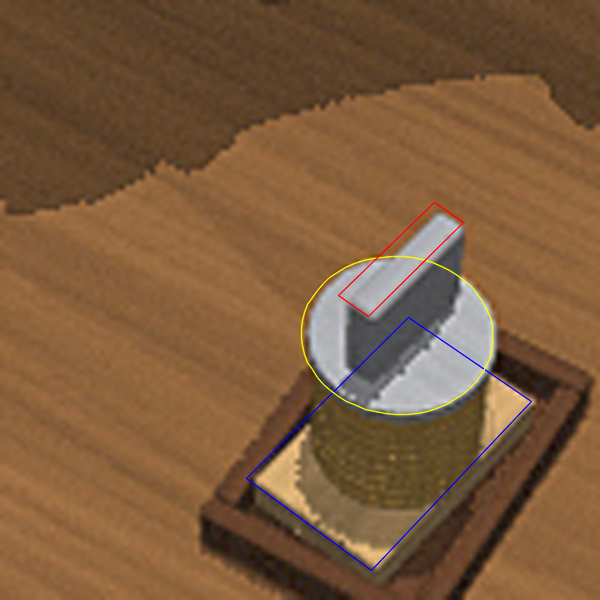

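```bash
python3 -c "
from cell import manip
print(manip.sign_off())"
```

```text
the job is handed in; nothing more can be done
None
```

The bangle roll stands in the oblong dock with its foot inside the walls and the wing turned in line with it. I handed the job in at about 14.5 s on the robot's clock; no verdict is reported.

I lifted the roll by its wing and set it into the dock. I let go so the foot settled flat, gripped again and turned the wing about 1.23 rad clockwise, then released and backed the arm away.

What the last checks showed:
- **Position:** the foot's centre measures within 2 mm of the dock's centre, against 16 mm allowed.
- **Foot twist:** the foot sits about 0.13 rad off the dock's length, against 0.3 allowed, because turning the wing twisted it against the walls.
- **Wing:** it is in line with the foot to within about 0.05 rad, so the joint is at roughly 1.25 to 1.3. I never saw a clear torque rise at the stop, so this figure comes from the pictures and the turn angle.
- **Flat and upright:** the model outlines match the roll in the scene picture, apart from a shift of about 2 mm. That shift is the same at all heights, so I read it as calibration error, not tilt.

The gripper was clear of everything at the end.

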